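# Reset the tripped cutout on the veranda shelf

### The arm

A 6-joint arm with a two-finger parallel gripper is mounted at the origin on the work surface. World frame = base frame: x ahead of the robot, y to its left, z up, the work surface at z = 0. Lengths are in mm, angles in rad, forces in N, time in s.
With the tool pointing down it reaches from about 350 to 775 mm from the base axis. Payload 7.3 kg.
Tool frame: the origin (TCP) lies at the centre of the arm's flange, where the gripper is bolted on; the fingertips stand 178 mm ahead of it and the grasp point (between the pads) lies 159 mm ahead of it; z points along the fingers, y is the direction in which the jaws open and shut (so a half turn about z gives the same grasp; the last joint's range is limited). The gripper opens to 92 mm and grips with 3 to 60 N. Pads are 19 mm wide; open, the fingers measure 130 mm over their backs; the gripper's body (75 mm by 190 mm) begins 47 mm behind the grasp point.
Start: joints at [-1.261, 0.342, 1.524, -0, 1.275, -0.146], TCP at [231.114, -471.396, 404.741] pointing down, gripper open.
Joint ranges: [-2.53, 2.53], [-0.77, 2.02], [0.04, 2.7], [-1, 4.14], [0.28, 2.66], [-3.11, 3.11]. Speed limits (rad/s): [2.57, 2.57, 3.14, 3.14, 3.14, 3.14].

### API

Orientations are given as [roll, pitch, yaw] about the fixed x, y, z axes, in that order (R = Rz(yaw) Ry(pitch) Rx(roll)).
In Python, from plant import get_obs, capture, close_job gives the robot as it stands. The module is installed in compiled form; this text tells all that it offers.
- The arm moves only by the shell command python3 -m pendant 'ROWS'. ROWS is JSON, a list of rows, each a list of 3 entries, a list of its own where there are three numbers: the shift along the tool's x, y, z in m, then the turn, a rotation vector about the tool's x, y, z in rad, then the finger opening in m, from 0 to 0.0918. In form: [[[tx, ty, tz], [wx, wy, wz], fingers], ...]. A call has 1 to 10 rows; each row is the pose to reach, as a shift and turn from the pose commanded when the call began, along the tool's axes at that moment; what a row does not reach only later rows make up. A row lasts 1/12 s, in which the tool goes at most 41.7 mm and 7.16 degrees, less where a joint would pass 70% of its speed; a pose out of reach is approached as far as the arm can. A call with a gripper value outside its range is refused whole. The fingers move at their own pace and stop on an object; the grip force is fixed at half the most. Time passes only in rows, so rows that repeat a pose let the fingers close. It gives the time, the measured TCP pose, the force and the opening at its end, in the units of the state.
- get_obs(): the state, without advancing time (a new reading comes with each control period).
- capture(name): name is "side" or "top"; returns a dict with "color" (384x512x3 uint8, red, green, blue), "mtx" (3x3 intrinsics, pixels), "dist" ([k1, k2, p1, p2, k3] as OpenCV has them; the pictures are not rectified), "rvec" (rotation vector, rad) and "tvec" (3), from world to camera coordinates, as OpenCV has them. Camera axes: x right, y down, z forward; pixel columns grow to the right and rows downward; lengths in mm; the calibration is good to about 2 mm. A picture is of the moment at which its call begins. There is no depth.
- close_job(): hands the job in, once; it reports no verdict.
The state is a dict: "time": time; "joint_positions": joint angles; "dq": joint speeds; "tau": joint torques, N m; "tool_pos": TCP position; "tcp_rot": TCP orientation; "contact_force": force on the tool from outside, world axes, zero at the start; "moment": the same for the moment, N m; "grip_width": finger opening in mm.
Only numpy, scipy, OpenCV 4.12 (cv2) and the standard library are available. Lean on these libraries where they do the work, as an engineer would, in place of code of your own. Each camera call takes 0.05 s, during which the arm holds its last target. There are 200 camera calls.

### The job

The cutout switch feeding the veranda fan's charger has tripped and its T-shaped lever stands about upright. Reset it: push the lever fully off, all the way against its springy end stop, then throw it fully on (towards the round lens) and let go. Push it, do not pinch it; go gently, never with more than 20 N on the lever, and leave the things around it where they stand.

Things in the scene. Friction and masses are not known exactly. Their poses are not given: they have to be found in the camera images.
- box: Grey plastic cutout box screwed to the shelf, 130 mm (its x) by 85 (its y) by 55 mm high, with a flat 21 mm lug at each x end. Origin: centre of its underside, z up. On is towards its +x, the end of its top with the clear round lens; off is towards its -x.
- pivot (a point): The lever's pivot, at the centre of the box's top, 55 mm above the shelf; the lever swings about the box's y axis.
- bar (a point): Middle of the black lever's cross bar, 85 mm from the pivot; the bar is 18 mm thick, 44 mm long along the box's y, on a 10 x 12 mm stem. Push it sideways with shut fingers, tips about 20 to 27 mm below the middle of the upright bar; as the lever leans the bar sinks, to about 68 mm above the pivot when farthest off. The robot may never load the lever with more than 20 N.
- handle (a joint): The lever's angle, rad: 0 upright, positive towards on, negative towards off; it starts tripped, within 0.05 of upright. It stays where it is left; plain friction takes about 2 N at the bar. Until reset it is blocked hard at about 0.15; once reset it swings freely to a springy on stop at 0.50 (about 3 N per mm).
- off_end (a point): Middle of the top edge of the box at its off end. The off stop lies 0.20 to 0.60 rad off upright, varies and cannot be seen. The last 8 to 11 mm before it take 5 to 11 N at the bar, most when it leans far (charging the reset catch); then the springy stop adds about 5 N per mm. The catch sets about 1 mm before the stop: an off push that has risen to 14 to 17 N has reset it.
- lens (a point): Centre of the low clear round lens, 18 mm wide and 4 mm high, on the box's top near its on end, 50 mm from the pivot.
- cup: Aluminium cup, 72 mm wide, 85 mm high, origin under its centre; leave alone.
- dish: White ceramic sauce dish, 100 mm wide, 30 mm high, origin under its centre; leave alone.
- jar: Clear plastic jar with a white clip-on lid, 84 mm wide, 97 mm high, origin under its centre; leave alone.
- fan: White battery fan with a press button on its round base, 156 mm wide, 245 mm high, origin under its base; leave alone.
Mind the look-alikes: they are no part of the job. What is shaped like the box but brown or pink is not meant.

How it is judged (in metres and radians):
On the way, in this order (a step that is already met when the one before it is completed fails the run):
1. the lever is pushed to the off side (value of joint handle below -0.16 rad), for 0.1 s.
2. the lever is thrown on (value of joint handle above 0.42 rad), for 0.2 s.
At the end, for the whole second after the job is handed in: The lever has been reset and stays on by itself, more than 0.42 rad to the on side of upright (the on stop is at 0.50 rad), at rest and let go (value of joint handle above 0.42 rad and velocity of joint handle below 0.05 rad/s); the robot touches nothing.
It fails at once if the robot loads the lever with more than 20 N (contact force between handle and the fingers above 20 N or contact force between handle and the arm above 20 N).
It fails at once if the cup, dish, jar or fan is moved by more than 15 mm (distance of any of cup, dish, jar, fan from where it was at the start of the episode above 0.015 m).
It also fails if it takes over 43 s, if anything falls off the work surface, if the arm or the gripper's body presses on something with over 40 N, if the wrist force passes 120 N, or if a joint passes its speed limit or range.

## Working session

There is one attempt and no reset: what is moved stays moved. The work goes in short steps, Python scripts to look and compute and a shell command to move; the robot and the scene stay as the last step left them, time stands still between calls to the robot, and variables do not carry over. Pictures are saved under pics/ and viewed, about 8 in all and at most 12, crops included, and the job is handed in when it is done.

```bash
mkdir -p pics
cat > h.py <<'E'
import numpy as np, cv2
from plant import get_obs, capture
def ray(c,uv):
    p=cv2.undistortPoints(np.array([[uv]],float),np.array(c["mtx"]),np.array(c["dist"]))[0,0]
    R=cv2.Rodrigues(np.array(c["rvec"],float))[0]; t=np.array(c["tvec"],float).ravel()
    return -R.T@t, R.T@np.array([p[0],p[1],1])
def onz(c,uv,z):
    o,d=ray(c,uv); return o+d*(z-o[2])/d[2]
def tri(a,ua,b,ub):
    o1,d1=ray(a,ua);o2,d2=ray(b,ub)
    s=np.linalg.lstsq(np.c_[d1,-d2],o2-o1,rcond=None)[0]
    p,q=o1+s[0]*d1,o2+s[1]*d2
    return (p+q)/2,np.linalg.norm(p-q)
def proj(c,p): return cv2.projectPoints(np.array([p],float).reshape(-1,1,3),np.array(c["rvec"],float),np.array(c["tvec"],float),np.array(c["mtx"]),np.array(c["dist"]))[0].reshape(-1,2)
E
python3 - <<'E'
from h import *
import pickle
cs={n:capture(n) for n in("side","top")}
pickle.dump(cs,open("c0.pkl","wb"))
for n in cs: cv2.imwrite(f"pics/{n}0.png",cv2.cvtColor(cs[n]["color"],cv2.COLOR_RGB2BGR)); print(n,ray(cs[n],(256,192)))
print(get_obs())
E
```

```text
side (array([264.80869631, 940.7980037 , 759.19913185]), array([ 0.25058861, -0.79565829, -0.55161148]))
top (array([ 316.83553044,   36.30547796, 1412.05758793]), array([ 0.16301494, -0.02193092, -0.98667992]))
{'time': 0.1, 'joint_positions': array([-1.26097427e+00,  3.42637595e-01,  1.52489709e+00,  2.04630009e-07,
        1.27543542e+00, -1.46005283e-01]), 'dq': array([ 0.0003953 , -0.00127641, -0.00338135,  0.0002661 , -0.00101653,
       -0.00014062]), 'tau': array([ 1.96685636e-03, -4.32002735e+01, -2.44694835e+01,  7.18951668e-02,
        5.25789033e-02, -4.94292897e-05]), 'tool_pos': array([ 231.08814433, -471.27127998,  404.13084385]), 'tcp_rot': array([-3.14022988e+00, -2.00595467e-04,  4.55827146e-01]), 'contact_force': array([ 0.34130616, -0.21057176, -0.08832399]), 'moment': array([-0.06366555,  0.02187212, -0.00817844]), 'grip_width': 91.63027958051737}
```

View pics/side0.png

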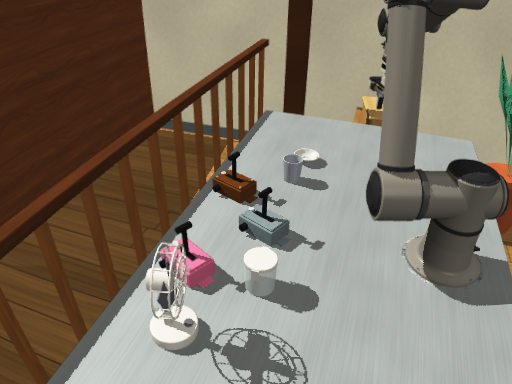

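View pics/top0.png

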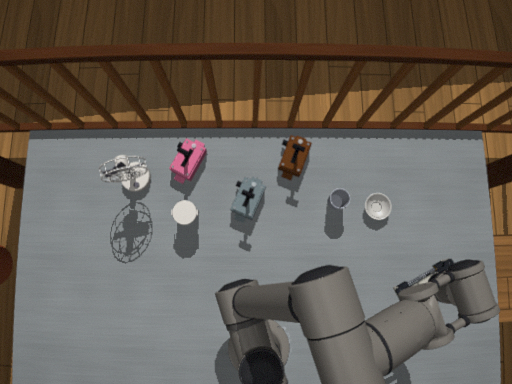

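The side view shows three boxes: pink (190,260), brown (235,187) and grey-blue (264,225). In the top view they are at (188,160), (294,157) and (248,198). The grey one fits the description, so I'll confirm it in an enlarged crop.

Run:
```python
from h import *
import pickle
cs=pickle.load(open("c0.pkl","rb"))
a=cs["side"]["color"][180:255,225:300];b=cs["top"]["color"][165:240,210:285]
im=np.hstack([cv2.resize(x,(400*1,400),interpolation=cv2.INTER_CUBIC) for x in(a,b)])
cv2.imwrite("pics/crop.png",cv2.cvtColor(im,cv2.COLOR_RGB2BGR))
```

```text
(no output)
```

View pics/crop.png

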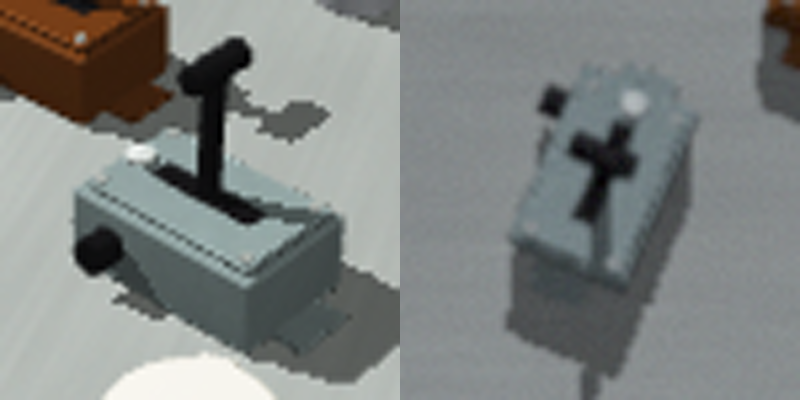

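The crop shows the grey box with an upright black T lever and a clear lens at its far end. In the side view the lens is at about (251,209) and the bar at (265,192). In the top view the lens is at (254,184) and the bar at (248,194).

Run:
```python
from h import *
import pickle
cs=pickle.load(open("c0.pkl","rb"));S,T=cs["side"],cs["top"]
s=lambda x,y:(225+x/5.333-.4,180+y/5.333-.4)
t=lambda x,y:(210+(x-400)/5.333-.4,165+y/5.333-.4)
np.set_printoptions(precision=1,suppress=True)
L=tri(S,s(140,153),T,t(634,101));B=tri(S,s(216,66),T,t(605,154));print("lens",L,"bar",B)
print("lens z57",onz(S,s(140,153),57),onz(T,t(634,101),57))
print("bar ends",tri(S,s(190,82),T,t(583,142)),tri(S,s(243,48),T,t(626,167)))
tc=[onz(T,t(*q),55) for q in((515,237),(630,283),(697,118))]
sc=[onz(S,s(*q),55) for q in((75,190),(245,278),(343,215))]
for q in tc+sc:print(q)
for n,c in((( "T"),tc),("S",sc)): print(n,[np.linalg.norm(c[i+1]-c[i]) for i in(0,1)],"centre",(c[0]+c[2])/2)
# side: slot ends and top
for q in((155,170),(258,218)):print("slot",onz(S,s(*q),55))
for q in((625,120),(583,217)):print("slotT",onz(T,t(*q),55))
# box corner midpoints, other objects
print("jar lid",onz(T,(184.5,212.5),97),onz(S,(261,260),97),"brown lever",tri(S,(234,155),T,(297,151)))
print("cup",onz(T,(340,197),85))
```

```text
lens (array([571.6,  15.1,  55. ]), np.float64(0.26419708928531666)) bar (array([522.8,  34.5, 136.9]), np.float64(0.6564966453611699))
lens z57 [570.9  17.7  57. ] [571.1  15.1  57. ]
bar ends (array([531.9,  48.4, 133.2]), np.float64(2.48933255264647)) (array([512.9,  21.3, 142.6]), np.float64(1.168098075142412))
[480.3  93.5  55. ]
[450.   17.8  55. ]
[560.  -26.9  55. ]
[594.5  60.   55. ]
[484.  102.9  55. ]
[448.7  33.3  55. ]
T [np.float64(81.5059092487549), np.float64(118.76055366195848)] centre [520.2  33.3  55. ]
S [np.float64(118.5175568677949), np.float64(78.03507564355363)] centre [521.6  46.7  55. ]
slot [558.6  27.7  55. ]
slot [491.8  51.1  55. ]
slotT [558.6  21.   55. ]
slotT [493.6  48.8  55. ]
jar lid [463.  250.6  97. ] [462.4 263.7  97. ] brown lever (array([ 673.1, -129.8,  144.1]), np.float64(12.074481469569369))
cup [ 518.6 -285.7   85. ]
```

Triangulation gives the pivot at about (524,35) and the bar at z ≈ 140. The box yaw is about -22°, and lens, edges and slot all agree on it. I'll now move at height to the on side of the lever with the fingers shut and tool x along the box's x.

```bash
python3 -m pendant '[[[0.512,-0.296,0],[0,0,0.84],0],[[0.512,-0.296,0],[0,0,0.84],0],[[0.512,-0.296,0],[0,0,0.84],0],[[0.512,-0.296,0],[0,0,0.84],0],[[0.512,-0.296,0],[0,0,0.84],0],[[0.512,-0.296,0],[0,0,0.84],0],[[0.512,-0.296,0],[0,0,0.84],0],[[0.512,-0.296,0],[0,0,0.84],0],[[0.512,-0.296,0],[0,0,0.84],0],[[0.512,-0.296,0],[0,0,0.84],0]]'
cat > st.py <<'E'
from h import *
o=get_obs(); y=-0.384; P=np.array([524,35,55.])
u=np.array([np.cos(y),np.sin(y)]);d=o["tool_pos"][:2]-P[:2]
f=np.array(o["contact_force"])
print("t %.2f box x %.1f y %.1f tipz %.1f rpy %s Fx_box %.1f Fy %.1f Fz %.1f grip %.1f"%(o["time"],d@u,d@[-u[1],u[0]],o["tool_pos"][2]-178,np.round(o["tcp_rot"],3),f[:2]@u,f[:2]@[-u[1],u[0]],f[2],o["grip_width"]))
# remaining shift to standing-off point in tool axes
g=np.r_[P[:2]+40*u,404]-o["tool_pos"];r,p,w=o["tcp_rot"]
print("to standoff tool x,y",g[:2]@[np.cos(w),np.sin(w)],g[:2]@[np.sin(w),-np.cos(w)],"turn z",w-y)
E
python3 st.py
```

```text
time: 0.93
tool_pos: [447.5, -148.9, 404.6]
tcp_rot: [3.142, 0.0, -0.385]
contact_force: [0.9, -0.0, 0.6]
grip_width: 29.7
t 0.93 box x -2.0 y -199.2 tipz 226.6 rpy [ 3.142  0.    -0.385] Fx_box 0.9 Fy 0.3 Fz 0.6 grip 29.7
to standoff tool x,y 41.8409737133762 -199.21528371965485 turn z -0.0008980275796680592
```

```bash
python3 -m pendant '[[[0.042,-0.199,0],[0,0,0],0],[[0.042,-0.199,0],[0,0,0],0],[[0.042,-0.199,0],[0,0,0],0],[[0.042,-0.199,0],[0,0,0],0],[[0.042,-0.199,0],[0,0,0],0],[[0.042,-0.199,0],[0,0,0],0],[[0.042,-0.199,0],[0,0,0],0],[[0.042,-0.199,0],[0,0,0],0]]' >/dev/null; python3 st.py
python3 - <<'E'
from h import *
S=capture("side");T=capture("top")
im=np.hstack([cv2.resize(x,(400,400),interpolation=cv2.INTER_CUBIC) for x in(S["color"][130:255,200:325],T["color"][140:265,185:310])])
cv2.imwrite("pics/s1.png",cv2.cvtColor(im,cv2.COLOR_RGB2BGR))
E
```

```text
t 1.60 box x 40.0 y -2.2 tipz 226.1 rpy [ 3.141e+00  1.000e-03 -3.840e-01] Fx_box -0.0 Fy -1.0 Fz 0.4 grip 0.4
to standoff tool x,y 0.03397495745872248 -2.2376266369652233 turn z 0.0004382780450210566
```

View pics/s1.png

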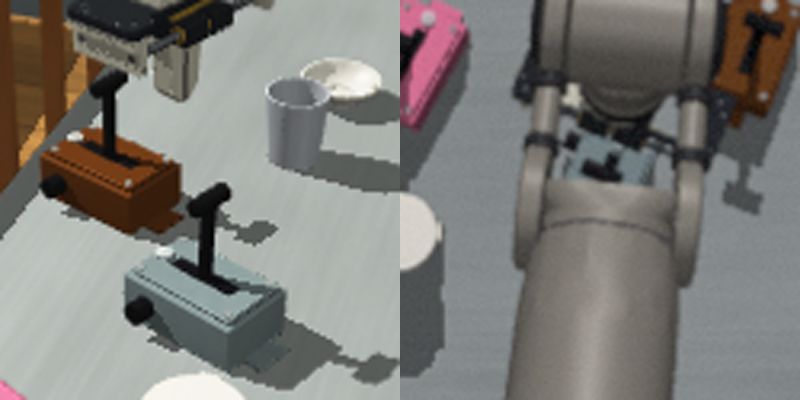

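The shut fingers (side crop, 175,80) hang over the on side of the grey box. The lever (210,200) is still upright and nothing around it has been disturbed. Lowering to tip height 116.

```bash
python3 -m pendant '[[[0,-0.002,0.03],[0,0,0],0],[[0,-0.002,0.06],[0,0,0],0],[[0,-0.002,0.09],[0,0,0],0],[[0,-0.002,0.105],[0,0,0],0],[[0,-0.002,0.11],[0,0,0],0],[[0,-0.002,0.11],[0,0,0],0],[[0,-0.002,0.11],[0,0,0],0]]' >/dev/null; python3 st.py
python3 -m pendant '[[[-0.004,0,0],[0,0,0],0],[[-0.008,0,0],[0,0,0],0],[[-0.012,0,0],[0,0,0],0],[[-0.014,0,0],[0,0,0],0],[[-0.014,0,0],[0,0,0],0],[[-0.014,0,0],[0,0,0],0]]' >/dev/null; python3 st.py
```

```text
t 2.28 box x 40.7 y -0.8 tipz 117.8 rpy [-3.141e+00 -2.000e-03 -3.850e-01] Fx_box -0.4 Fy 0.0 Fz 0.8 grip 0.1
to standoff tool x,y -0.6994220838570713 -0.7552749954096272 turn z -0.0013893442503948306
t 2.78 box x 26.0 y -0.0 tipz 117.1 rpy [-3.142e+00 -1.000e-03 -3.840e-01] Fx_box 0.6 Fy -0.5 Fz -0.1 grip 0.8
to standoff tool x,y 13.95911562701205 -0.010624447549254512 turn z 0.00011251574421577981
```

```bash
sed -i '/to standoff/d;/^g=/d' st.py
python3 -m pendant '[[[-0.001,0,0],[0,0,0],0],[[-0.002,0,0],[0,0,0],0],[[-0.003,0,0],[0,0,0],0],[[-0.004,0,0],[0,0,0],0],[[-0.004,0,0],[0,0,0],0]]' >/dev/null; python3 st.py
python3 -m pendant '[[[-0.001,0,0],[0,0,0],0],[[-0.002,0,0],[0,0,0],0],[[-0.003,0,0],[0,0,0],0],[[-0.004,0,0],[0,0,0],0],[[-0.004,0,0],[0,0,0],0]]' >/dev/null; python3 st.py
python3 -m pendant '[[[-0.001,0,0],[0,0,0],0],[[-0.002,0,0],[0,0,0],0],[[-0.003,0,0],[0,0,0],0],[[-0.003,0,0],[0,0,0],0]]' >/dev/null; python3 st.py
```

```text
t 3.20 box x 22.0 y -0.1 tipz 116.7 rpy [ 3.141  0.    -0.384] Fx_box -0.5 Fy 0.0 Fz -0.1 grip 0.5
t 3.62 box x 18.0 y -0.1 tipz 116.7 rpy [ 3.141  0.    -0.384] Fx_box 0.0 Fy 0.1 Fz -0.7 grip 0.6
t 3.95 box x 15.2 y -0.1 tipz 116.9 rpy [-3.141e+00 -1.000e-03 -3.840e-01] Fx_box 1.4 Fy -0.8 Fz -0.1 grip 0.7
```

```bash
python3 -m pendant '[[[-0.001,0,0],[0,0,0],0],[[-0.002,0,0],[0,0,0],0],[[-0.002,0,0],[0,0,0],0]]' >/dev/null; python3 st.py
python3 -m pendant '[[[-0.001,0,0],[0,0,0],0],[[-0.002,0,0],[0,0,0],0],[[-0.002,0,0],[0,0,0],0]]' >/dev/null; python3 st.py
```

```text
t 4.20 box x 13.1 y -0.1 tipz 116.9 rpy [-3.141 -0.    -0.384] Fx_box 1.8 Fy -0.8 Fz 1.3 grip 0.2
t 4.45 box x 11.1 y -0.1 tipz 116.9 rpy [-3.142 -0.    -0.384] Fx_box 0.8 Fy 0.1 Fz 1.1 grip 0.2
```

```bash
python3 -m pendant '[[[-0.001,0,0],[0,0,0],0],[[-0.002,0,0],[0,0,0],0],[[-0.002,0,0],[0,0,0],0]]' >/dev/null; python3 st.py
python3 -m pendant '[[[-0.001,0,0],[0,0,0],0],[[-0.002,0,0],[0,0,0],0],[[-0.002,0,0],[0,0,0],0]]' >/dev/null; python3 st.py
```

```text
t 4.70 box x 9.5 y -0.1 tipz 116.9 rpy [-3.141e+00 -2.000e-03 -3.840e-01] Fx_box 5.3 Fy 0.2 Fz 0.9 grip 0.6
t 4.95 box x 7.5 y -0.1 tipz 116.9 rpy [-3.141e+00 -2.000e-03 -3.840e-01] Fx_box 5.1 Fy 1.6 Fz 0.4 grip 0.1
```

```bash
python3 -m pendant '[[[-0.001,0,0],[0,0,0],0],[[-0.002,0,0],[0,0,0],0],[[-0.002,0,0],[0,0,0],0]]' >/dev/null; python3 st.py
```

```text
t 5.20 box x 5.5 y -0.0 tipz 116.8 rpy [-3.141e+00 -2.000e-03 -3.840e-01] Fx_box 5.3 Fy 1.7 Fz -0.8 grip 0.6
```

```bash
python3 -m pendant '[[[-0.001,0,0],[0,0,0],0],[[-0.0015,0,0],[0,0,0],0],[[-0.0015,0,0],[0,0,0],0]]' >/dev/null; python3 st.py
```

```text
t 5.45 box x 4.1 y -0.0 tipz 116.8 rpy [-3.141e+00 -2.000e-03 -3.840e-01] Fx_box 5.6 Fy 1.2 Fz -0.3 grip 0.7
```

```bash
python3 -m pendant '[[[-0.001,0,0],[0,0,0],0],[[-0.001,0,0],[0,0,0],0]]' >/dev/null; python3 st.py
```

```text
t 5.62 box x 3.0 y -0.0 tipz 116.7 rpy [-3.141e+00 -1.000e-03 -3.840e-01] Fx_box 5.1 Fy 1.9 Fz -2.3 grip 0.4
```

```bash
python3 -m pendant '[[[-0.001,0,0],[0,0,0],0],[[-0.001,0,0],[0,0,0],0]]' >/dev/null; python3 st.py
```

```text
t 5.78 box x 2.0 y -0.0 tipz 116.6 rpy [-3.141e+00 -1.000e-03 -3.840e-01] Fx_box 6.3 Fy 1.4 Fz -2.0 grip 0.4
```

```bash
python3 -m pendant '[[[-0.001,0,0],[0,0,0],0],[[-0.001,0,0],[0,0,0],0]]' >/dev/null; python3 st.py
```

```text
t 5.95 box x 1.1 y -0.0 tipz 116.6 rpy [-3.141e+00 -2.000e-03 -3.840e-01] Fx_box 6.8 Fy 0.8 Fz -3.0 grip 0.6
```

```bash
python3 -m pendant '[[[-0.0005,0,0],[0,0,0],0],[[-0.0005,0,0],[0,0,0],0]]' >/dev/null; python3 st.py
```

```text
t 6.12 box x 0.7 y -0.0 tipz 116.6 rpy [-3.141e+00 -2.000e-03 -3.840e-01] Fx_box 6.9 Fy 0.6 Fz -2.4 grip 0.4
```

```bash
python3 -m pendant '[[[-0.0005,0,0],[0,0,0],0],[[-0.0005,0,0],[0,0,0],0]]' >/dev/null; python3 st.py
```

```text
t 6.28 box x 0.3 y -0.0 tipz 116.6 rpy [-3.141e+00 -2.000e-03 -3.840e-01] Fx_box 6.3 Fy 1.6 Fz -3.3 grip 0.4
```

```bash
python3 -m pendant '[[[-0.0005,0,0],[0,0,0],0],[[-0.001,0,0],[0,0,0],0],[[-0.001,0,0],[0,0,0],0]]' >/dev/null; python3 st.py
```

```text
t 6.53 box x -0.6 y -0.0 tipz 116.7 rpy [-3.141e+00 -3.000e-03 -3.840e-01] Fx_box 7.4 Fy 1.6 Fz -3.0 grip 0.2
```

```bash
python3 -m pendant '[[[-0.0005,0,0],[0,0,0],0],[[-0.0005,0,0],[0,0,0],0]]' >/dev/null; python3 st.py
```

```text
t 6.70 box x -1.0 y -0.1 tipz 116.7 rpy [-3.141e+00 -3.000e-03 -3.840e-01] Fx_box 7.9 Fy 0.4 Fz -3.4 grip 0.5
```

```bash
python3 -m pendant '[[[-0.0005,0,0],[0,0,0],0],[[-0.0005,0,0],[0,0,0],0]]' >/dev/null; python3 st.py
```

```text
t 6.87 box x -1.3 y -0.1 tipz 116.8 rpy [-3.141 -0.004 -0.384] Fx_box 8.9 Fy 1.6 Fz -4.6 grip 0.6
```

```bash
python3 -m pendant '[[[-0.0005,0,0],[0,0,0],0],[[-0.0005,0,0],[0,0,0],0]]' >/dev/null; python3 st.py
```

```text
t 7.03 box x -1.6 y -0.1 tipz 116.8 rpy [-3.141 -0.004 -0.384] Fx_box 8.3 Fy 0.8 Fz -3.2 grip 0.8
```

```bash
python3 -m pendant '[[[-0.0005,0,0],[0,0,0],0],[[-0.0005,0,0],[0,0,0],0]]' >/dev/null; python3 st.py
```

```text
t 7.20 box x -2.0 y -0.1 tipz 116.8 rpy [-3.141 -0.005 -0.384] Fx_box 9.8 Fy -0.2 Fz -4.3 grip 0.3
```

```bash
python3 -m pendant '[[[-0.0005,0,0],[0,0,0],0],[[-0.0005,0,0],[0,0,0],0]]' >/dev/null; python3 st.py
```

```text
t 7.37 box x -2.3 y -0.1 tipz 116.9 rpy [-3.141 -0.005 -0.384] Fx_box 11.4 Fy 0.7 Fz -5.2 grip 0.3
```

```bash
python3 -m pendant '[[[-0.0005,0,0],[0,0,0],0],[[-0.0005,0,0],[0,0,0],0]]' >/dev/null; python3 st.py
```

```text
t 7.53 box x -2.6 y -0.1 tipz 116.9 rpy [-3.141 -0.006 -0.384] Fx_box 10.9 Fy 1.1 Fz -5.3 grip 0.4
```

```bash
python3 -m pendant '[[[-0.0005,0,0],[0,0,0],0],[[-0.0005,0,0],[0,0,0],0]]' >/dev/null; python3 st.py
```

```text
t 7.70 box x -3.0 y -0.1 tipz 117.0 rpy [-3.141 -0.007 -0.384] Fx_box 12.2 Fy 0.8 Fz -6.2 grip 0.4
```

```bash
python3 -m pendant '[[[-0.0005,0,0],[0,0,0],0],[[-0.0005,0,0],[0,0,0],0]]' >/dev/null; python3 st.py
```

```text
t 7.87 box x -3.3 y -0.1 tipz 117.0 rpy [-3.141 -0.007 -0.384] Fx_box 13.8 Fy 1.0 Fz -6.5 grip 0.5
```

```bash
python3 -m pendant '[[[-0.0005,0,0],[0,0,0],0],[[-0.0005,0,0],[0,0,0],0]]' >/dev/null; python3 st.py; python3 -m pendant '[[[0,0,0],[0,0,0],0]]' >/dev/null; python3 st.py
```

```text
t 8.03 box x -3.6 y -0.1 tipz 117.1 rpy [-3.141 -0.008 -0.384] Fx_box 13.5 Fy 0.4 Fz -5.7 grip 0.8
t 8.12 box x -3.6 y -0.2 tipz 117.1 rpy [-3.141 -0.008 -0.384] Fx_box 14.0 Fy 0.8 Fz -6.9 grip 0.0
```

```bash
python3 -m pendant '[[[-0.0005,0,0],[0,0,0],0],[[-0.0005,0,0],[0,0,0],0],[[-0.0005,0,0],[0,0,0],0]]' >/dev/null; python3 st.py
```

```text
t 8.37 box x -4.0 y -0.2 tipz 117.2 rpy [-3.141 -0.008 -0.384] Fx_box 14.3 Fy -0.2 Fz -6.6 grip 0.5
```

The off push levelled at about 15.7 N against the stop, so the catch should be set. Next I back off, lift over the lever and go to the off side.

```bash
python3 -m pendant '[[[0.004,0,0],[0,0,0],0],[[0.015,0,0],[0,0,0],0],[[0.030,0,0],[0,0,0],0],[[0.030,0,-0.02],[0,0,0],0],[[0.030,0,-0.05],[0,0,0],0],[[0.030,0,-0.06],[0,0,0],0],[[0.030,0,-0.06],[0,0,0],0]]' >/dev/null; python3 st.py
python3 -m pendant '[[[-0.02,0,0],[0,0,0],0],[[-0.05,0,0],[0,0,0],0],[[-0.08,0,0],[0,0,0],0],[[-0.085,0,0],[0,0,0],0],[[-0.085,0,0],[0,0,0],0],[[-0.085,0,0],[0,0,0],0]]' >/dev/null; python3 st.py
python3 - <<'E'
from h import *
S=capture("side")
cv2.imwrite("pics/s2.png",cv2.cvtColor(cv2.resize(S["color"][150:255,200:340],(560,420),interpolation=cv2.INTER_CUBIC),cv2.COLOR_RGB2BGR))
E
```

```text
t 8.95 box x 23.8 y 0.0 tipz 178.9 rpy [-3.141e+00 -3.000e-03 -3.840e-01] Fx_box 1.5 Fy 0.1 Fz -0.2 grip 0.3
t 9.45 box x -61.2 y -0.0 tipz 176.3 rpy [ 3.141  0.    -0.384] Fx_box 0.9 Fy -0.6 Fz 0.7 grip 0.6
```

View pics/s2.png

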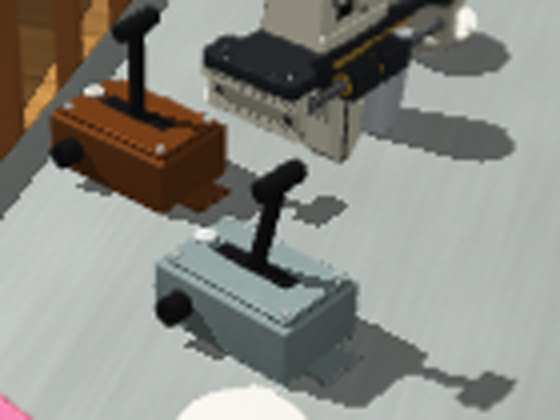

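The lever leans off (side crop: bar at 278,180, base at 265,265), and the fingers are clear above the off end. Lowering, then approaching.

```bash
python3 -m pendant '[[[0,0,0.02],[0,0,0],0],[[0,0,0.04],[0,0,0],0],[[0,0,0.055],[0,0,0],0],[[0,0,0.06],[0,0,0],0],[[0,0,0.06],[0,0,0],0],[[0,0,0.06],[0,0,0],0]]' >/dev/null; python3 st.py
python3 -m pendant '[[[0.004,0,0],[0,0,0],0],[[0.008,0,0],[0,0,0],0],[[0.012,0,0],[0,0,0],0],[[0.014,0,0],[0,0,0],0],[[0.016,0,0],[0,0,0],0],[[0.018,0,0],[0,0,0],0],[[0.020,0,0],[0,0,0],0],[[0.021,0,0],[0,0,0],0],[[0.022,0,0],[0,0,0],0],[[0.022,0,0],[0,0,0],0]]' >/dev/null; python3 st.py
python3 -m pendant '[[[0.001,0,0],[0,0,0],0],[[0.002,0,0],[0,0,0],0],[[0.003,0,0],[0,0,0],0],[[0.004,0,0],[0,0,0],0],[[0.005,0,0],[0,0,0],0],[[0.006,0,0],[0,0,0],0],[[0.006,0,0],[0,0,0],0]]' >/dev/null; python3 st.py
```

```text
t 10.00 box x -60.5 y -0.1 tipz 116.8 rpy [ 3.142 -0.    -0.385] Fx_box -0.2 Fy -0.8 Fz 0.7 grip 0.7
t 10.83 box x -39.3 y -0.1 tipz 116.7 rpy [ 3.141  0.    -0.384] Fx_box -0.5 Fy -0.3 Fz -0.0 grip 0.2
t 11.42 box x -33.1 y -0.1 tipz 116.7 rpy [ 3.142 -0.    -0.384] Fx_box -0.9 Fy 0.2 Fz 0.7 grip 0.4
```

```bash
python3 -m pendant '[[[0.002,0,0],[0,0,0],0],[[0.004,0,0],[0,0,0],0],[[0.006,0,0],[0,0,0],0],[[0.008,0,0],[0,0,0],0],[[0.010,0,0],[0,0,0],0],[[0.012,0,0],[0,0,0],0],[[0.014,0,0],[0,0,0],0],[[0.015,0,0],[0,0,0],0],[[0.015,0,0],[0,0,0],0]]' >/dev/null; python3 st.py
python3 -m pendant '[[[0.001,0,0],[0,0,0],0],[[0.002,0,0],[0,0,0],0],[[0.003,0,0],[0,0,0],0],[[0.004,0,0],[0,0,0],0]]' >/dev/null; python3 st.py
```

```text
t 12.17 box x -18.0 y -0.1 tipz 116.7 rpy [ 3.142 -0.    -0.384] Fx_box -0.7 Fy -1.2 Fz -0.4 grip 0.4
t 12.50 box x -14.3 y -0.1 tipz 116.7 rpy [ 3.141  0.    -0.384] Fx_box -2.6 Fy -0.5 Fz 1.8 grip 0.4
```

```bash
python3 -m pendant '[[[0.001,0,0],[0,0,0],0],[[0.002,0,0],[0,0,0],0],[[0.002,0,0],[0,0,0],0]]' >/dev/null; python3 st.py
```

```text
t 12.75 box x -12.1 y -0.2 tipz 116.7 rpy [ 3.142 -0.    -0.384] Fx_box -0.9 Fy 0.1 Fz 0.1 grip 0.1
```

```bash
python3 -m pendant '[[[0.001,0,0],[0,0,0],0],[[0.002,0,0],[0,0,0],0],[[0.002,0,0],[0,0,0],0]]' >/dev/null; python3 st.py
```

```text
t 13.00 box x -10.2 y -0.2 tipz 116.7 rpy [ 3.141 -0.    -0.384] Fx_box -1.2 Fy -0.9 Fz 0.6 grip 0.5
```

```bash
python3 -m pendant '[[[0.001,0,0],[0,0,0],0],[[0.002,0,0],[0,0,0],0],[[0.002,0,0],[0,0,0],0]]' >/dev/null; python3 st.py
```

```text
t 13.25 box x -8.2 y -0.2 tipz 116.7 rpy [ 3.141 -0.    -0.384] Fx_box -0.7 Fy -1.3 Fz 0.8 grip 0.7
```

```bash
python3 -m pendant '[[[0.001,0,0],[0,0,0],0],[[0.002,0,0],[0,0,0],0],[[0.002,0,0],[0,0,0],0]]' >/dev/null; python3 st.py
```

```text
t 13.50 box x -6.2 y -0.2 tipz 116.6 rpy [ 3.141  0.    -0.384] Fx_box -0.4 Fy -0.3 Fz -0.9 grip 0.7
```

```bash
python3 -m pendant '[[[0.001,0,0],[0,0,0],0],[[0.002,0,0],[0,0,0],0],[[0.002,0,0],[0,0,0],0]]' >/dev/null; python3 st.py
```

```text
t 13.75 box x -4.2 y -0.1 tipz 116.6 rpy [ 3.142  0.    -0.384] Fx_box -0.8 Fy -0.9 Fz -1.0 grip 0.1
```

```bash
python3 -m pendant '[[[0.001,0,0],[0,0,0],0],[[0.002,0,0],[0,0,0],0],[[0.002,0,0],[0,0,0],0]]' >/dev/null; python3 st.py
```

```text
t 14.00 box x -2.3 y -0.1 tipz 116.6 rpy [ 3.142  0.    -0.384] Fx_box -2.0 Fy -1.1 Fz -0.5 grip 0.4
```

```bash
python3 -m pendant '[[[0.001,0,0],[0,0,0],0],[[0.002,0,0],[0,0,0],0],[[0.002,0,0],[0,0,0],0]]' >/dev/null; python3 st.py
```

```text
t 14.25 box x -0.2 y -0.1 tipz 116.7 rpy [-3.142 -0.    -0.384] Fx_box -2.8 Fy -0.4 Fz -0.9 grip 0.7
```

```bash
python3 -m pendant '[[[0.001,0,0],[0,0,0],0],[[0.002,0,0],[0,0,0],0],[[0.002,0,0],[0,0,0],0]]' >/dev/null; python3 st.py
```

```text
t 14.50 box x 1.9 y -0.1 tipz 116.8 rpy [-3.142 -0.    -0.384] Fx_box -1.8 Fy -1.1 Fz -1.1 grip 0.6
```

It is past the 0.15 block with low force, so the catch is reset. Continuing to the on stop.

```bash
python3 -m pendant '[[[0.001,0,0],[0,0,0],0],[[0.002,0,0],[0,0,0],0],[[0.003,0,0],[0,0,0],0],[[0.004,0,0],[0,0,0],0],[[0.005,0,0],[0,0,0],0],[[0.006,0,0],[0,0,0],0],[[0.007,0,0],[0,0,0],0],[[0.008,0,0],[0,0,0],0],[[0.009,0,0],[0,0,0],0]]' >/dev/null; python3 st.py
```

```text
t 15.25 box x 10.8 y -0.1 tipz 116.7 rpy [ 3.142 -0.    -0.384] Fx_box -2.2 Fy 0.7 Fz -1.2 grip 0.6
```

```bash
python3 -m pendant '[[[0.001,0,0],[0,0,0],0],[[0.002,0,0],[0,0,0],0],[[0.003,0,0],[0,0,0],0],[[0.003,0,0],[0,0,0],0]]' >/dev/null; python3 st.py
```

```text
t 15.58 box x 13.9 y -0.1 tipz 116.8 rpy [ 3.142 -0.    -0.384] Fx_box -1.5 Fy -0.2 Fz -0.1 grip 0.5
```

```bash
python3 -m pendant '[[[0.001,0,0],[0,0,0],0],[[0.002,0,0],[0,0,0],0],[[0.002,0,0],[0,0,0],0]]' >/dev/null; python3 st.py
```

```text
t 15.83 box x 15.9 y -0.1 tipz 116.8 rpy [-3.142 -0.    -0.384] Fx_box -2.6 Fy -0.3 Fz -0.8 grip 0.2
```

```bash
python3 -m pendant '[[[0.001,0,0],[0,0,0],0],[[0.002,0,0],[0,0,0],0],[[0.002,0,0],[0,0,0],0]]' >/dev/null; python3 st.py
```

```text
t 16.08 box x 17.6 y -0.1 tipz 116.6 rpy [ 3.141e+00  1.000e-03 -3.840e-01] Fx_box -3.6 Fy 0.3 Fz -0.4 grip 0.4
```

```bash
python3 -m pendant '[[[0.001,0,0],[0,0,0],0],[[0.001,0,0],[0,0,0],0]]' >/dev/null; python3 st.py
```

```text
t 16.25 box x 18.3 y -0.1 tipz 116.4 rpy [ 3.141e+00  2.000e-03 -3.840e-01] Fx_box -5.6 Fy 0.0 Fz -1.2 grip 0.2
```

```bash
python3 -m pendant '[[[0.001,0,0],[0,0,0],0],[[0.001,0,0],[0,0,0],0]]' >/dev/null; python3 st.py
```

```text
t 16.42 box x 19.0 y -0.1 tipz 116.2 rpy [ 3.141e+00  3.000e-03 -3.840e-01] Fx_box -6.0 Fy 0.0 Fz -0.9 grip 0.7
```

```bash
python3 -m pendant '[[[0.001,0,0],[0,0,0],0],[[0.001,0,0],[0,0,0],0]]' >/dev/null; python3 st.py
```

```text
t 16.58 box x 19.7 y -0.1 tipz 116.0 rpy [ 3.141  0.004 -0.384] Fx_box -7.0 Fy 0.1 Fz -0.9 grip 0.2
```

The stop is where predicted (finger at box x ≈ 19), with 7 N on the lever. Hold briefly, then retreat and check.

```bash
python3 -m pendant '[[[0,0,0],[0,0,0],0],[[0,0,0],[0,0,0],0],[[0,0,0],[0,0,0],0],[[-0.002,0,0],[0,0,0],0],[[-0.010,0,0],[0,0,0],0],[[-0.030,0,0],[0,0,0],0],[[-0.055,0,0],[0,0,0],0],[[-0.070,0,0],[0,0,0],0],[[-0.070,0,-0.03],[0,0,0],0],[[-0.070,0,-0.06],[0,0,0],0]]' >/dev/null
python3 -m pendant '[[[0,0,-0.03],[0,0,0],0],[[0,0,-0.04],[0,0,0],0],[[0,0,-0.04],[0,0,0],0],[[0,0,-0.04],[0,0,0],0]]' >/dev/null; python3 st.py
python3 - <<'E'
from h import *
S=capture("side")
cv2.imwrite("pics/s3.png",cv2.cvtColor(cv2.resize(S["color"][130:340,140:420],(800,600),interpolation=cv2.INTER_CUBIC),cv2.COLOR_RGB2BGR))
u=np.array([np.cos(-.384),np.sin(-.384),0])
for a in(.42,.5):print(a,(proj(S,np.array([524,35,55])+85*(np.sin(a)*u+[0,0,np.cos(a)]))-[140,130])*800/280)
E
```

```text
t 17.75 box x -49.4 y -0.2 tipz 217.2 rpy [-3.141e+00 -3.000e-03 -3.840e-01] Fx_box -0.8 Fy 0.3 Fz -0.8 grip 0.2
0.42 [[329.73632253 168.2254944 ]]
0.5 [[325.10840878 168.55709056]]
```

View pics/s3.png

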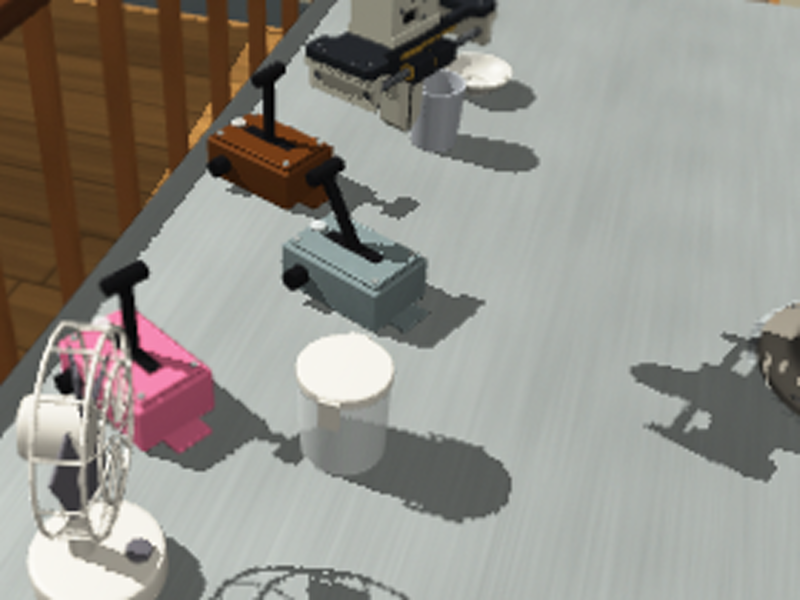

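The bar is at about (326,171). Projection predicts (325,169) for 0.50 rad and (330,168) for 0.42 rad, so the lever is on. The jar, cup, dish and fan stand where they did, and the robot is clear.

```bash
python3 -c "
from plant import close_job;print(close_job())"
```

```text
the job is handed in; nothing more can be done
None
```

The grey cutout switch is reset and its lever is on. I handed the job in with the clock at about 17.8 s of the 43 s allowed; the hand-in reports no verdict.

- **Off push:** I pushed the lever off with shut fingers until the force at the stop rose to about 15.7 N in total, vertical part included. The lever leaned to about -0.26 rad, estimated from the finger position. Readings stayed under 16 N, but they were taken only at the end of each small move.
- **On throw:** It passed the 0.15 rad block at about 2–3 N, which shows the catch had set. I pressed it to the on stop with about 7 N and backed off.
- **Last checks:** The final side picture puts the bar at (326,171). I predicted (325,169) for 0.50 rad and (330,168) for 0.42 rad, so it reads close to 0.50; at this scale the two angles are only about 5 pixels apart. The force on the tool was at noise level and the robot was clear of everything. By eye, the cup, dish, jar and fan had not moved; I did not measure them.

The one disagreement was in finding the box. Edge-based estimates of its centre differed by about 13 mm between the two views. I used the lens and bar triangulation instead, and the later contact positions fitted it.

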